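# Dial up sample 4 and dip the probe

## Robot

A 7-joint arm with a two-finger parallel gripper is mounted at the origin on a cart in front of the work surface, level with it; the furniture and walls round the work are solid. World frame = base frame: x ahead of the robot, y to its left, z up, the work surface at z = 0. Lengths are in m, angles in rad, forces in N, time in s.
With the tool pointing down it reaches from about 0.425 to 0.925 m from the base axis. Payload 6.8 kg.
Tool frame: the origin (TCP) lies at the very end of the fingers, on their centre line; the grasp point (between the pads) lies 19 mm behind it (bot.grasp_offset is the distance from the TCP to the grasp point, in m); z points along the fingers, y is the direction in which the jaws open and shut (so a half turn about z gives the same grasp; the last joint's range is limited). The gripper opens to 85 mm and grips with 20 to 120 N. Pads are 22 mm wide; open, the fingers measure 114 mm over their backs; the gripper's body (76 mm by 85 mm) begins 54 mm behind the grasp point. The pads swing forward as they close: fully open they stand 13 mm farther back than shut.
Start: joints at [-1.437, 0.477, 0.022, 1.555, -0.011, 1.109, -0.083], TCP at [0.162, 0.655, 0.231] pointing down, gripper open.
Joint ranges: [-2.96, 2.96], [-0.34, 2.1], [-1.41, 1.46], [0.24, 2.44], [-1.37, 4.51], [0.17, 1.92], [-2.96, 2.96]. Speed limits (rad/s): [2.39, 2.39, 3.14, 3.14, 3.14, 3.14, 3.14].

## Interface

Orientations are given as a unit quaternion [w, x, y, z].
In Python, from station import monitor, cams, bot, finder gives the robot as it stands.
- The arm moves only by the tool jog_arm, never from a script. Its argument "plan" is a list of rows, each an object of numbers: "x", "y", "z": the shift along the tool's x, y, z as a fraction of full scale; "wx", "wy", "wz": the turn, a rotation vector about the tool's x, y, z as a fraction of full scale. A call has 1 to 12 rows; each row is the pose to reach, as a shift and turn from the pose measured when the call began, along the tool's axes at that moment, turning the shorter way round; what a row does not reach only later rows make up. Full scale, the value 1, is 20 cm for a shift and 180 degrees for a turn. A row lasts 1/12 s, in which the tool goes at most 41.7 mm and 7.16 degrees, less where a joint would pass 70% of its speed; a pose out of reach is approached as far as the arm can. A call with a number of a shift or a turn outside -1 to 1 is refused whole. A call with a gripper value outside its range is refused whole. "hand" is the opening, from -1 (shut) to 1 (fully open), set as the call begins (left out, the last holds). The fingers move at their own pace and stop on an object; "grip_force" is the grip in N (left out, the last holds). Time passes only in rows, so rows that repeat a pose let the fingers close. It gives the time, the measured TCP pose, the force and the opening at its end, in the units of the state.
- monitor.get_obs(): the state, without advancing time (a new reading comes with each control period).
- cams.read_camera(name): name is "scene" or "top" or "wrist"; returns the picture (480x640x3 uint8, red, green, blue); there is no depth.
- cams.get_calibration(name): a dict with "fx", "fy", "cx", "cy" (pixels), "distortion" ([k1, k2, p1, p2, k3] as OpenCV has them; the pictures are not rectified), "extrinsics" (4x4, takes a point from world to camera coordinates). Camera axes: x right, y down, z forward; pixel columns grow to the right and rows downward; lengths in m; the calibration is good to about 2 mm. A picture is of the moment at which its call begins: read the wrist's pose just before it. get_calibration takes no time and is no camera call; for the wrist camera it gives the pose at the moment of the call.
- bot.hand_in(): hands the job in, once; it reports no verdict.
Trained networks look in the newest picture that a camera, given by its name, has taken for a name from the list of things; names that differ only in an ending like _2 or _b are one class to them, and where a whole thing is asked for, a point or a joint stands for the part that bears it (a point fixed in the world has none). Each returns a list of dicts, best first, with "confidence" (0 to 1); they miss things now and then, are a little off and sometimes report something else, mostly with a low value. They report only what shows in the picture. A call takes as long as a camera call. They do not tell look-alikes from the thing itself.
- finder.find_in(camera, target): "bbox" ([left, top, width, height] in pixels, round what is visible of it).
- finder.place_of(camera, target): "location" ([column, row] in pixels: a listed point, or the origin of a listed thing).
The state is a dict: "t": time; "q": joint angles; "joint_vel": joint speeds; "joint_torque": joint torques, N m; "eef_pos": TCP position; "tool_rot": TCP orientation; "contact_force": force on the tool from outside, world axes, zero at the start; "torque": the same for the moment, N m; "gripper_width": opening from 0.0 (shut) to 1.0 (fully open).
Only numpy, scipy, OpenCV 4.12 (cv2) and the standard library are available. Lean on these libraries where they do the work, as an engineer would, in place of code of your own. Each camera call takes 0.05 s, during which the arm holds its last target. There are 200 camera calls.

## Task

Sample 4 in the sample changer is to be measured. Turn the changer's knob until the numeral 4 stands in the small window and the drum has clicked home there, then take the dip probe out of its stand and push it gently down through the port into that vial until its collar rests flat on the port. Keep the probe upright and leave the other loose things where they are.

Things in the scene. Friction and masses are not known exactly. Their poses are not given: they have to be found in the camera images.
- changer: the sample changer: a low grey metal box with a bare aluminium cover, 188 x 188 mm at its foot and 70 mm high, fixed to the table. Origin: centre of its underside; z up; its -x side faces roughly to the robot. On the cover are a round black knob in the middle, a small window near the -x edge and a round steel port near the +y edge.
- drum: the turning part: a white drum under the cover, rigid with the knob above it. Origin on the vertical turning axis at table height; x, y turn with it, and are parallel to the changer's when 4 is dialled. Numerals 1 to 6 lie on its top face every 60 degrees. Turned counterclockwise (seen from above) by one click the number goes up by one, and from 6 to 1. It turns without end either way.
- window (a point): centre of the window, a 24 x 22 mm opening with a black frame in the cover, 58 mm from the knob's axis towards the changer's -x; 70 mm above the table. One black numeral, 18 mm tall, shows in it, upright as seen from the robot's side.
- mark_4 (a point): centre of the numeral 4 on the drum's top face (65 mm above the table), 58 mm from the knob's axis; it turns with the drum and lies under the window when 4 is dialled.
- knob (a point): on the turning axis, at half height of the knurled black knob: 44 mm across, its top 108 mm and its lower edge 72 mm above the table, this point 90 mm, cover at 70 mm. A sprung click stop at each number resists leaving it with about 0.3 N m and eases off to nothing half way to the next; let go, the drum springs to the nearest number (within 5 degrees of half way it may stay).
- port (a point): centre of the port's top face, 72 mm above the table: a steel ring 25 mm across outside, 16 mm inside, 58 mm from the knob's axis towards the changer's +y; z up. Under it stands the open glass vial of the number in the window, fixed in the drum: mouth 11 mm wide inside, lying 65 mm above the table, inner floor 17 mm above the table.
- stand: the probe's stand: an aluminium tube 25 mm across outside, 16 mm inside, top at 64 mm, on a dark round foot of 62 mm; fixed to the table. Origin: centre of its underside.
- probe: the dip probe, upright in its stand: a steel rod 8 mm thick, 52 mm long, with a bevelled tip; above it a steel collar 26 mm across, 5 mm thick; above that a round black handle 20 mm across, whose top is 86 mm above the collar's underside. 0.08 to 0.17 kg. Origin: on its axis at the collar's underside, which rests on the stand's top, 64 mm above the table; z up the handle.
- probe_tip (a point): lower end of the probe's rod, 52 mm below the collar's underside.
- screw_tin: bystander: round metal screw tin, 59 mm across, 23 mm high, loose. Origin: centre of its underside.
- petri: bystander: clear petri dish, 61 mm across, 14 mm high, loose. Origin: centre of its underside.
- vial_a: bystander: capped amber glass vial, 22 mm across, 52 mm high, standing loose behind the work on the left. Origin: centre of its underside.
- vial_b: bystander: capped clear glass vial, 22 mm across, 52 mm high, standing loose behind the work on the left. Origin: centre of its underside.
Things that resemble listed ones, but are neither listed nor needed, are in the scene too. What is shaped like the probe but red is not meant.

How it is judged:
On the way:
1. the numeral 4 stands in the window, in its click stop (horizontal distance between mark_4 and window below 0.005 m and angular speed of drum below 0.3 rad/s), for 0.2 s.
At the end, for the whole second after the job is handed in: Numeral 4 centred in the window within 5 mm, drum at rest; probe in vial 4: tip within 6 mm of the port's axis, collar's underside within 3 mm of the port's top face, within 4.5 degrees of upright, at rest (horizontal distance between mark_4 and window below 0.005 m and horizontal distance between probe_tip and port below 0.006 m and z of probe in the frame of port between -0.003 and 0.003 m and angle between probe's own z axis and vertical below 0.08 rad and linear speed of probe below 0.02 m/s and angular speed of drum below 0.1 rad/s); the robot touches nothing.
It fails at once if the probe is tipped more than 40 degrees from upright (angle between probe's own z axis and vertical above 0.7 rad).
It fails at once if the probe is forced against the drum or its glass vials with more than 40 N (contact force between probe and drum above 40 N).
It fails at once if the screw tin, the petri dish or a capped vial is moved more than 30 mm (distance of any of screw_tin, petri, vial_a, vial_b from where it was at the start of the episode above 0.03 m).
It also fails if it takes over 61 s, if anything falls off the work surface, if the arm or the gripper's body presses on something with over 40 N, if the wrist force passes 120 N, or if a joint passes its speed limit or range.

## Working session

There is one attempt and no reset: what is moved stays moved. The work goes in short steps, Python scripts to look and compute and a tool call to move; the robot and the scene stay as the last step left them, time stands still between calls to the robot, and variables do not carry over. Pictures are saved under pics/ and viewed, about 8 in all and at most 12, crops included, and the job is handed in when it is done.

Besides the shell and the picture viewer there is one more tool, called after "Call:" in YAML: its name, and indented under it one key for each argument. jog_arm: Moves the arm, as the interface text tells. Shift numbers are shares of 20 cm and turn numbers shares of 180 degrees, none past 1 either way. Its arguments: {"type":"object","properties":{"plan":{"type":"array","items":{"type":"object","properties":{"x":{"type":"number","minimum":-1,"maximum":1},"y":{"type":"number","minimum":-1,"maximum":1},"z":{"type":"number","minimum":-1,"maximum":1},"wx":{"type":"number","minimum":-1,"maximum":1},"wy":{"type":"number","minimum":-1,"maximum":1},"wz":{"type":"number","minimum":-1,"maximum":1}}}},"hand":{"type":"number"},"grip_force":{"type":"number"}},"required":["plan"]}

```bash
mkdir -p pics; ls; cat > h.py <<'E'
import numpy as np, cv2
from station import monitor, cams, bot, finder
from scipy.spatial.transform import Rotation as R
def ray(cam,px,cal=None):
    c=cal or cams.get_calibration(cam); K=np.array([[c['fx'],0,c['cx']],[0,c['fy'],c['cy']],[0,0,1.]])
    u=cv2.undistortPoints(np.array([[px]],float),K,np.array(c['distortion'],float))[0,0]
    E=np.array(c['extrinsics']); d=E[:3,:3].T@np.array([u[0],u[1],1]); o=-E[:3,:3].T@E[:3,3]
    return o,d
def atz(cam,px,z,cal=None):
    o,d=ray(cam,px,cal); return o+d*(z-o[2])/d[2]
def proj(cam,P):
    c=cams.get_calibration(cam); K=np.array([[c['fx'],0,c['cx']],[0,c['fy'],c['cy']],[0,0,1.]])
    E=np.array(c['extrinsics']); return cv2.projectPoints(np.array([P],float),cv2.Rodrigues(E[:3,:3])[0],E[:3,3],K,np.array(c['distortion'],float))[0][0,0]
def snap(cam,name):
    im=cams.read_camera(cam); cv2.imwrite('pics/'+name,im[:,:,::-1]); return im
def state():
    s=monitor.get_obs(); w,x,y,z=s['tool_rot']; return s,np.array(s['eef_pos']),R.from_quat([x,y,z,w])
def go(P,yaw=None):
    """fractions of tool shift to reach TCP position P; turn to make tool straight down with world yaw of tool x"""
    s,p,r=state(); sh=r.inv().apply(np.array(P)-p)/0.2
    out=[sh.round(4)]
    if yaw is not None:
        t=R.from_matrix(np.array([[np.cos(yaw),np.sin(yaw),0],[np.sin(yaw),-np.cos(yaw),0],[0,0,-1]]).T)
        out.append(((r.inv()*t).as_rotvec()/np.pi).round(4))
    return out
E
python3 - <<'E'
from h import *
a=snap('scene','s0.png');b=snap('top','t0.png')
Z=dict(knob=.09,window=.07,mark_4=.065,port=.072,changer=0,stand=0,probe=.064,screw_tin=0,petri=0,vial_a=0)
for cam in('scene','top'):
  for n,z in Z.items():
    for d in finder.place_of(cam,n)[:4]:
      print(cam,n,round(d['confidence'],2),np.round(d['location'],1),atz(cam,d['location'],z).round(4))
s,p,r=state();print(s['t'],p,r.as_matrix().round(3))
E
```

```text
pics
scene knob 0.78 [345.6 254. ] [ 0.4722 -0.0574  0.09  ]
scene window 0.83 [362.3 273.3] [ 0.4265 -0.0586  0.07  ]
scene window 0.64 [368.6 240.8] [ 0.5041 -0.1473  0.07  ]
scene port 0.92 [317.3 278.3] [0.4637 0.0173 0.072 ]
scene changer 0.86 [343.6 297.5] [ 0.463  -0.0469  0.    ]
scene stand 0.72 [428.7 257.4] [ 0.4568 -0.2818  0.    ]
scene probe 0.8 [431.1 254.7] [ 0.3961 -0.2122  0.064 ]
scene probe 0.6 [436.  228.9] [ 0.4578 -0.2966  0.064 ]
scene probe 0.59 [387.5 240.1] [ 0.4892 -0.1859  0.064 ]
scene screw_tin 0.88 [229.7 359.3] [0.452  0.2157 0.    ]
scene petri 0.73 [371.7 241.6] [ 0.5812 -0.2331  0.    ]
scene vial_a 0.85 [198.1 306.1] [0.6156 0.1839 0.    ]
scene vial_a 0.84 [167.4 321.5] [0.61   0.2503 0.    ]
top knob 0.94 [321.9 257.7] [ 0.4658 -0.0463  0.09  ]
top window 0.58 [323.  282.4] [ 0.4145 -0.0485  0.07  ]
top port 0.83 [292.9 253.3] [0.4784 0.0168 0.072 ]
top changer 0.88 [323.6 256.5] [ 0.4811 -0.0514  0.    ]
top changer 0.41 [321.4 254.7] [ 0.4854 -0.0463  0.    ]
top stand 0.76 [427.1 263.5] [ 0.4629 -0.2924  0.    ]
top stand 0.46 [320.8 258. ] [ 0.4777 -0.0448  0.    ]
top probe 0.7 [429.3 260.3] [ 0.4619 -0.2835  0.064 ]
top probe 0.7 [390.7 239.6] [ 0.5088 -0.1995  0.064 ]
top probe 0.61 [399.5 287. ] [ 0.4037 -0.2154  0.064 ]
top screw_tin 0.66 [205.6 269.4] [0.4525 0.2232 0.    ]
top petri 0.59 [399.1 206. ] [ 0.6009 -0.2318  0.    ]
top vial_a 0.59 [194.1 204.5] [0.608  0.2558 0.    ]
top vial_a 0.51 [223.9 203.1] [0.6107 0.1845 0.    ]
1.1 [0.16163848 0.65536096 0.23131884] [[-0.971  0.239  0.   ]
 [ 0.239  0.971  0.   ]
 [-0.     0.    -1.   ]]
```

```bash
python3 -c "
import cv2,numpy as np
a=cv2.imread('pics/s0.png');b=cv2.imread('pics/t0.png');cv2.imwrite('pics/st0.png',cv2.resize(np.vstack([a,b]),(450,600)) if 0 else cv2.resize(np.hstack([a,b]),(800,300)))"
```

```text
(no output)
```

View pics/t0.png

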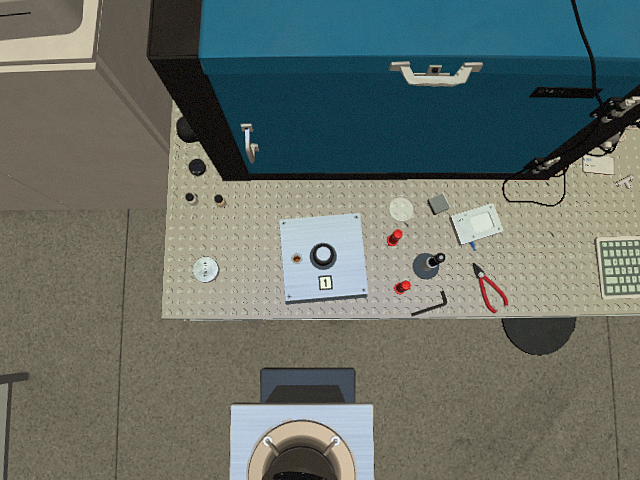

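View pics/s0.png

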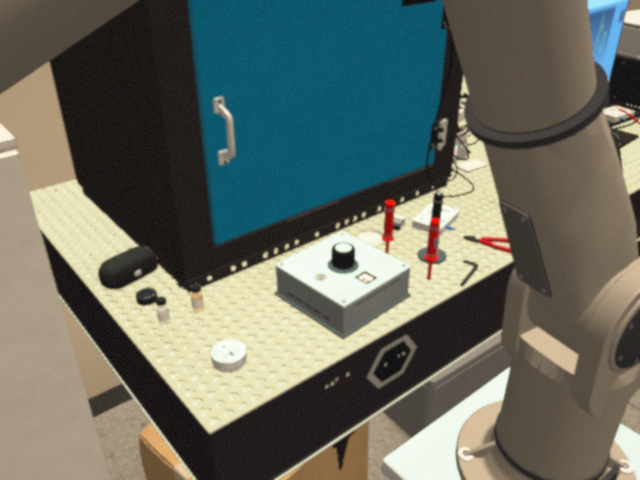

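The window shows 1 at (325,283) in the top view, so 4 is three clicks away. Candidates for the probe, in the top picture:
- black in the stand with the dark foot, (435,259): this one fits the description
- red at (395,238) and red at (403,287): decoys

Next I move the arm over the changer.

Call:
jog_arm:
  plan:
    - {"x":-0.8,"y":-0.35,"z":-0.2,"wz":0.13}
    - {"x":-0.8,"y":-0.35,"z":-0.2,"wz":0.13}
    - {"x":-0.8,"y":-0.35,"z":-0.2,"wz":0.13}
    - {"x":-0.8,"y":-0.35,"z":-0.2,"wz":0.13}
    - {"x":-0.8,"y":-0.35,"z":-0.2,"wz":0.13}
  hand: 1

```text
invalid input at $.plan[0]: expected keys x, y, z, wx, wy, wz
```

```bash
python3 - <<'E'
from h import *
s,p,r=state();print(s['t'],p,s['q'])
for P in([.40,.40,.27],[.47,.25,.29]): print(go(P,np.radians(120)))
E
```

```text
1.1 [0.16163848 0.65536096 0.23131884] [-1.43711499  0.47696583  0.02242398  1.55542949 -0.01145784  1.10931335
 -0.08309201]
[array([-1.4629, -0.9543, -0.1934]), array([0.    , 0.    , 0.2564])]
[array([-1.9823, -1.5987, -0.2934]), array([0.    , 0.    , 0.2564])]
```

Call:
jog_arm:
  plan:
    - {"x":-0.8,"y":-0.35,"z":-0.2,"wx":0,"wy":0,"wz":0.13}
    - {"x":-0.8,"y":-0.35,"z":-0.2,"wx":0,"wy":0,"wz":0.13}
    - {"x":-0.8,"y":-0.35,"z":-0.2,"wx":0,"wy":0,"wz":0.13}
    - {"x":-0.8,"y":-0.35,"z":-0.2,"wx":0,"wy":0,"wz":0.13}
    - {"x":-0.8,"y":-0.35,"z":-0.2,"wx":0,"wy":0,"wz":0.13}
  hand: 1

```text
t: 1.52
eef_pos: [0.3077, 0.5445, 0.2734]
tool_rot: [0.002, 0.325, 0.946, 0.001]
contact_force: [1.4, 0.0, 0.3]
gripper_width: 0.998
```

```bash
python3 - <<'E'
from h import *
s,p,r=state();print(s['t'],p,s['q'])
for P in([.40,.40,.27],[.47,.25,.29]): print(go(P,np.radians(120)))
E
```

```text
1.5167 [0.3077211  0.54454024 0.27338474] [-1.28071407  0.3597222   0.16166032  1.64285404 -0.05788678  1.1418557
 -0.19557311]
[array([-0.8079, -0.2872,  0.0189]), array([0.0011, 0.0009, 0.1229])]
[array([-1.545 , -0.664 , -0.0796]), array([0.0011, 0.0009, 0.1229])]
```

Call:
jog_arm:
  plan:
    - {"x":-0.95,"y":-0.3,"z":0,"wx":0,"wy":0,"wz":0.13}
    - {"x":-0.95,"y":-0.3,"z":0,"wx":0,"wy":0,"wz":0.13}
    - {"x":-0.95,"y":-0.3,"z":0,"wx":0,"wy":0,"wz":0.13}
    - {"x":-0.95,"y":-0.3,"z":0,"wx":0,"wy":0,"wz":0.13}
    - {"x":-0.95,"y":-0.3,"z":0,"wx":0,"wy":0,"wz":0.13}
    - {"x":-0.95,"y":-0.3,"z":0,"wx":0,"wy":0,"wz":0.13}

```text
t: 2.02
eef_pos: [0.427, 0.3719, 0.2747]
tool_rot: [0.004, 0.515, 0.857, 0.001]
contact_force: [0.7, -0.9, 0.2]
gripper_width: 1.0
```

Call:
jog_arm:
  plan:
    - {"x":-0.95,"y":-0.3,"z":0,"wx":0,"wy":0,"wz":0.13}
    - {"x":-0.95,"y":-0.3,"z":0,"wx":0,"wy":0,"wz":0.13}
    - {"x":-0.95,"y":-0.3,"z":0,"wx":0,"wy":0,"wz":0.13}
    - {"x":-0.95,"y":-0.3,"z":0,"wx":0,"wy":0,"wz":0.13}
    - {"x":-0.95,"y":-0.3,"z":0,"wx":0,"wy":0,"wz":0.13}
    - {"x":-0.95,"y":-0.3,"z":0,"wx":0,"wy":0,"wz":0.13}

```text
t: 2.52
eef_pos: [0.4649, 0.1672, 0.2761]
tool_rot: [0.005, 0.682, 0.731, 0.001]
contact_force: [0.8, -0.4, 1.4]
gripper_width: 0.997
```

```bash
python3 - <<'E'
from h import *
s,p,r=state();print(s['t'],p,s['q'])
for P in([.44,-.04,.28],[.47,.1,.28]): print(go(P,np.radians(90)))
E
```

```text
2.5167 [0.46494367 0.16721537 0.27608592] [-0.92280759  0.12532193  0.49489955  1.95378586 -0.05890256  1.07194891
 -0.33371011]
[array([-1.025 , -0.1963, -0.0161]), array([0.0028, 0.0015, 0.0222])]
[array([-0.3371,  0.002 , -0.0179]), array([0.0028, 0.0015, 0.0222])]
```

Call:
jog_arm:
  plan:
    - {"x":-1,"y":-0.1,"z":-0.1,"wx":0.003,"wy":0.0015,"wz":0.025}
    - {"x":-1,"y":-0.1,"z":-0.1,"wx":0.003,"wy":0.0015,"wz":0.025}
    - {"x":-1,"y":-0.1,"z":-0.1,"wx":0.003,"wy":0.0015,"wz":0.025}
    - {"x":-1,"y":-0.1,"z":-0.1,"wx":0.003,"wy":0.0015,"wz":0.025}
    - {"x":-1,"y":-0.1,"z":-0.1,"wx":0.003,"wy":0.0015,"wz":0.025}
    - {"x":-1,"y":-0.1,"z":-0.1,"wx":0.003,"wy":0.0015,"wz":0.025}
    - {"x":-1,"y":-0.1,"z":-0.1,"wx":0.003,"wy":0.0015,"wz":0.025}
    - {"x":-1,"y":-0.1,"z":-0.1,"wx":0.003,"wy":0.0015,"wz":0.025}

```text
t: 3.18
eef_pos: [0.4589, -0.0328, 0.297]
tool_rot: [-0.0, 0.71, 0.704, 0.0]
contact_force: [-0.7, 0.2, 0.1]
gripper_width: 1.001
```

```bash
cat > look.py <<'E'
import sys
from h import *
cam,name=sys.argv[1:3]
s,p,r=state();print(s['t'],p,np.round(s['q'],3),r.as_matrix().round(3)[:,0])
cal=cams.get_calibration(cam);snap(cam,name)
Z=dict(knob=.09,window=.07,mark_4=.065,port=.072,changer=0,stand=0,probe=.064)
for n in (sys.argv[3:] or Z):
    for d in finder.place_of(cam,n)[:4]:
      print(cam,n,round(d['confidence'],2),np.round(d['location'],1),atz(cam,d['location'],Z[n]).round(4))
E
python3 look.py wrist w1.png
```

```text
3.1833 [ 0.45887751 -0.03283584  0.29701642] [-0.703  0.031  0.668  1.996 -0.022  1.122 -0.035] [0.009 1.    0.001]
wrist window 0.7 [329.1 228.5] [ 0.4723 -0.0544  0.07  ]
wrist window 0.66 [268.3 228.5] [ 0.4138 -0.054   0.07  ]
wrist port 0.96 [323.8 159. ] [0.4672 0.0111 0.072 ]
wrist changer 0.73 [329.1 207.3] [ 0.4746 -0.0479  0.    ]
wrist changer 0.73 [329.8 226.3] [ 0.4754 -0.0699  0.    ]
wrist stand 0.77 [313.2 386.1] [ 0.4545 -0.2833  0.    ]
wrist probe 0.79 [291.7 366.1] [ 0.4319 -0.2111  0.064 ]
wrist probe 0.76 [266.8 389.7] [ 0.4033 -0.2414  0.064 ]
wrist probe 0.4 [320.4 424. ] [ 0.4629 -0.2886  0.064 ]
```

View pics/w1.png

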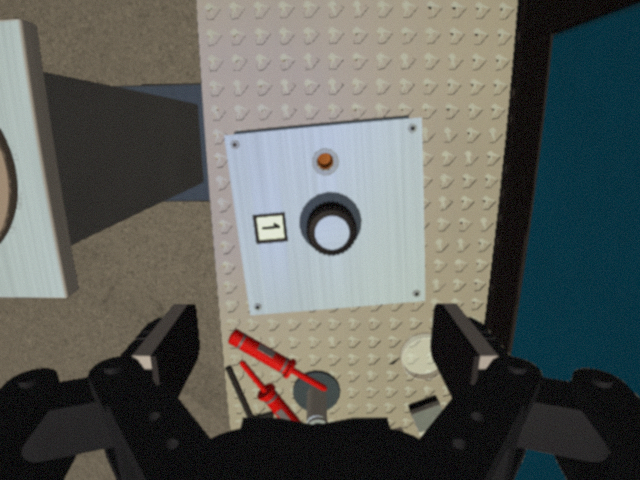

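The reds looked upright at the start but here they lie near the stand, between (233,338) and (325,388) and between (242,362) and (300,420). I'll check the top view around the stand.

```bash
python3 - <<'E'
from h import *
a=snap('top','t1.png');b=snap('scene','s1.png')
A=cv2.resize(a[190:320,270:500],(0,0),fx=2.6,fy=2.6,interpolation=2);B=cv2.resize(b[180:330,260:520],(0,0),fx=2.3,fy=2.3,interpolation=2)
w=800;C=np.zeros((600,800,3),np.uint8);
A=A[:300];B=B[:300];C[:A.shape[0],:A.shape[1]]=A;C[300:300+B.shape[0],:B.shape[1]]=B
cv2.imwrite('pics/c1.png',C[:,:,::-1])
E
python3 look.py top t2.png probe stand window knob port
```

```text
3.6833 [ 0.45874084 -0.03331484  0.29687403] [-0.704  0.031  0.669  1.996 -0.021  1.122 -0.034] [ 0.008  1.    -0.   ]
top probe 0.85 [422.9 292.1] [ 0.3921 -0.2663  0.064 ]
top probe 0.77 [430.3 262.7] [ 0.4565 -0.2855  0.064 ]
top probe 0.64 [408.5 279.3] [ 0.4203 -0.2358  0.064 ]
top stand 0.55 [424.8 265.4] [ 0.4585 -0.2868  0.    ]
top window 0.49 [425.5 266.5] [ 0.4475 -0.2731  0.07  ]
```

View pics/c1.png

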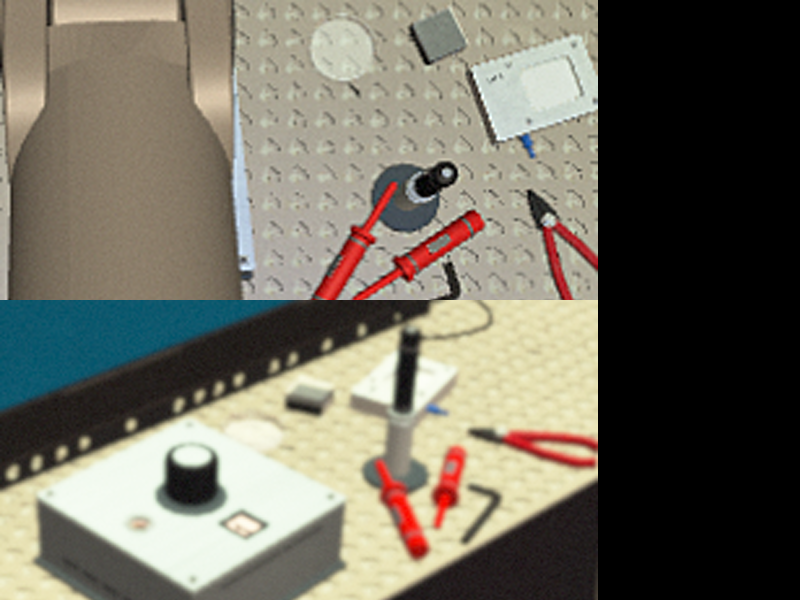

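The window centre is at (268,228) in the wrist view, reading 1, and the port is at (324,159). The reds have toppled on their own and lie beside the stand. The black probe still stands upright in it. Window and port together put the knob axis at about (0.472, -0.0475) and the changer yaw at about 5.6°.

Call:
jog_arm:
  plan:
    - {"x":-0.07,"y":0.066,"z":0.65,"wx":0,"wy":0,"wz":0.48}
    - {"x":-0.07,"y":0.066,"z":0.65,"wx":0,"wy":0,"wz":0.48}
    - {"x":-0.07,"y":0.066,"z":0.65,"wx":0,"wy":0,"wz":0.48}
    - {"x":-0.07,"y":0.066,"z":0.65,"wx":0,"wy":0,"wz":0.48}
    - {"x":-0.07,"y":0.066,"z":0.65,"wx":0,"wy":0,"wz":0.48}
    - {"x":-0.07,"y":0.066,"z":0.65,"wx":0,"wy":0,"wz":0.48}
    - {"x":-0.07,"y":0.066,"z":0.65,"wx":0,"wy":0,"wz":0.48}
    - {"x":-0.07,"y":0.066,"z":0.65,"wx":0,"wy":0,"wz":0.48}
    - {"x":-0.07,"y":0.066,"z":0.65,"wx":0,"wy":0,"wz":0.48}
    - {"x":-0.07,"y":0.066,"z":0.65,"wx":0,"wy":0,"wz":0.48}
    - {"x":-0.07,"y":0.066,"z":0.65,"wx":0,"wy":0,"wz":0.48}
    - {"x":-0.07,"y":0.066,"z":0.65,"wx":0,"wy":0,"wz":0.48}

```text
t: 4.98
eef_pos: [0.4719, -0.0476, 0.167]
tool_rot: [-0.0, 1.0, 0.028, -0.0]
contact_force: [0.5, -0.2, -0.1]
gripper_width: 1.0
```

```bash
python3 look.py wrist w2.png knob window port; python3 -c "
from h import *
print(go([.472,-.0475,.08]))"
```

```text
4.9833 [ 0.47185073 -0.04762457  0.16699899] [-0.83   0.345  0.979  2.131 -0.383  0.851 -1.134] [ 0.998  0.056 -0.   ]
wrist knob 0.8 [315.9 249.8] [ 0.4737 -0.0481  0.09  ]
wrist knob 0.4 [574.2  76.2] [ 0.5784 -0.1798  0.09  ]
wrist window 0.59 [321.  324.4] [ 0.4156 -0.0554  0.07  ]
wrist port 0.58 [225.8 244.8] [0.4677 0.0081 0.072 ]
[array([ 0.0017, -0.0008,  0.4344])]
```

View pics/w2.png

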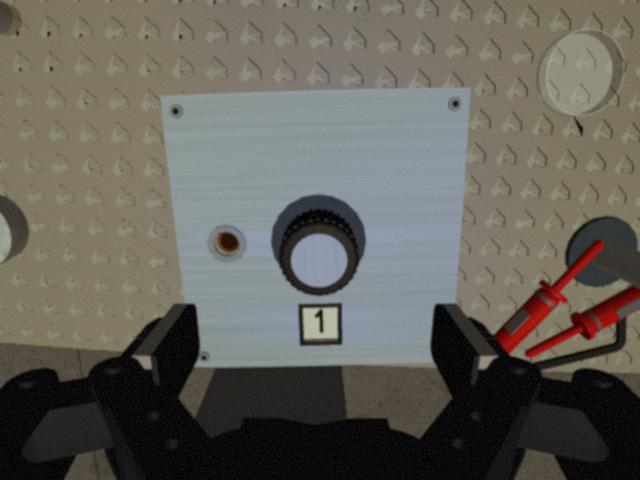

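The knob at (318,255) is centred between the fingers and the window at (320,323) shows 1. Now I go down, grip and turn CCW.

Call:
jog_arm:
  plan:
    - {"x":0.004,"y":0,"z":0.2,"wx":0,"wy":0,"wz":0}
    - {"x":0.004,"y":0,"z":0.4,"wx":0,"wy":0,"wz":0}
    - {"x":0.004,"y":0,"z":0.43,"wx":0,"wy":0,"wz":0}
    - {"x":0.004,"y":0,"z":0.43,"wx":0,"wy":0,"wz":0}
    - {"x":0.004,"y":0,"z":0.43,"wx":0,"wy":0,"wz":0}

```text
t: 5.6
eef_pos: [0.4728, -0.0483, 0.0818]
tool_rot: [0.0, 0.999, 0.033, -0.0]
contact_force: [-0.0, -0.3, 1.4]
gripper_width: 0.997
```

Call:
jog_arm:
  plan:
    - {"x":0,"y":0,"z":0,"wx":0,"wy":0,"wz":0}
    - {"x":0,"y":0,"z":0,"wx":0,"wy":0,"wz":0}
    - {"x":0,"y":0,"z":0,"wx":0,"wy":0,"wz":0}
    - {"x":0,"y":0,"z":0,"wx":0,"wy":0,"wz":0}
    - {"x":0,"y":0,"z":0,"wx":0,"wy":0,"wz":0}
    - {"x":0,"y":0,"z":0,"wx":0,"wy":0,"wz":0}
    - {"x":0,"y":0,"z":0,"wx":0,"wy":0,"wz":0}
    - {"x":0,"y":0,"z":0,"wx":0,"wy":0,"wz":0}
  hand: -1
  grip_force: 80

```text
t: 6.27
eef_pos: [0.474, -0.0496, 0.0837]
tool_rot: [0.001, 0.999, 0.033, 0.001]
contact_force: [-3.5, -1.6, 17.0]
gripper_width: 0.478
```

Call:
jog_arm:
  plan:
    - {"x":0,"y":0,"z":0,"wx":0,"wy":0,"wz":-0.035}
    - {"x":0,"y":0,"z":0,"wx":0,"wy":0,"wz":-0.07}
    - {"x":0,"y":0,"z":0,"wx":0,"wy":0,"wz":-0.105}
    - {"x":0,"y":0,"z":0,"wx":0,"wy":0,"wz":-0.14}
    - {"x":0,"y":0,"z":0,"wx":0,"wy":0,"wz":-0.175}
    - {"x":0,"y":0,"z":0,"wx":0,"wy":0,"wz":-0.21}
    - {"x":0,"y":0,"z":0,"wx":0,"wy":0,"wz":-0.245}
    - {"x":0,"y":0,"z":0,"wx":0,"wy":0,"wz":-0.28}
    - {"x":0,"y":0,"z":0,"wx":0,"wy":0,"wz":-0.315}
    - {"x":0,"y":0,"z":0,"wx":0,"wy":0,"wz":-0.334}
    - {"x":0,"y":0,"z":0,"wx":0,"wy":0,"wz":-0.334}
    - {"x":0,"y":0,"z":0,"wx":0,"wy":0,"wz":-0.334}

```text
t: 7.27
eef_pos: [0.4737, -0.0492, 0.0838]
tool_rot: [0.001, 0.849, 0.528, 0.001]
contact_force: [-1.7, 3.0, -0.5]
gripper_width: 0.479
```

```bash
python3 - <<'E'
from h import *
s,p,r=state();print(s['t'],p,np.round(s['q'],3),s['contact_force'],s['torque'],np.degrees(np.arctan2(*r.as_matrix()[[1,0],0])))
im=snap('wrist','w3.png')
E
```

```text
7.2667 [ 0.47367453 -0.04918386  0.08379823] [-0.456  0.408  0.523  2.175 -0.34   0.635 -0.149] [-1.66004514  2.97186619 -0.53560128] [ 0.35313793  0.03672613 -0.03911479] 63.77324700986896
```

View pics/w3.png

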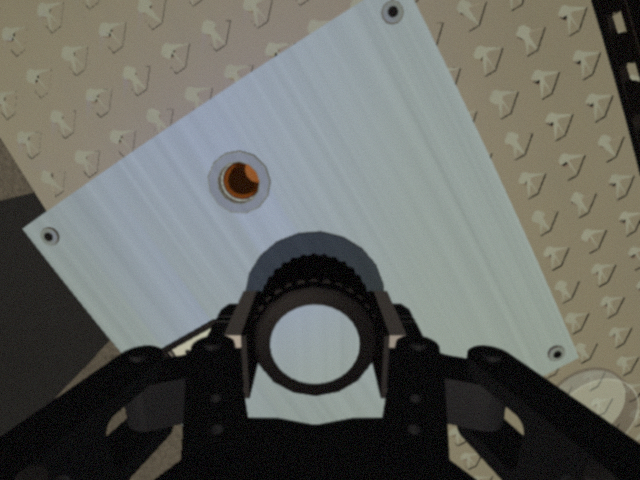

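The knob at (315,345) is held firmly, the vertical moment is near zero and the hand turned 60°, so the drum sits on the next click. I turn two more.

Call:
jog_arm:
  plan:
    - {"x":0,"y":0,"z":0,"wx":0,"wy":0,"wz":-0.035}
    - {"x":0,"y":0,"z":0,"wx":0,"wy":0,"wz":-0.07}
    - {"x":0,"y":0,"z":0,"wx":0,"wy":0,"wz":-0.105}
    - {"x":0,"y":0,"z":0,"wx":0,"wy":0,"wz":-0.14}
    - {"x":0,"y":0,"z":0,"wx":0,"wy":0,"wz":-0.175}
    - {"x":0,"y":0,"z":0,"wx":0,"wy":0,"wz":-0.21}
    - {"x":0,"y":0,"z":0,"wx":0,"wy":0,"wz":-0.245}
    - {"x":0,"y":0,"z":0,"wx":0,"wy":0,"wz":-0.28}
    - {"x":0,"y":0,"z":0,"wx":0,"wy":0,"wz":-0.315}
    - {"x":0,"y":0,"z":0,"wx":0,"wy":0,"wz":-0.334}
    - {"x":0,"y":0,"z":0,"wx":0,"wy":0,"wz":-0.334}
    - {"x":0,"y":0,"z":0,"wx":0,"wy":0,"wz":-0.334}

```text
t: 8.32
eef_pos: [0.4731, -0.0492, 0.0838]
tool_rot: [0.0, 0.472, 0.882, 0.0]
contact_force: [-3.5, 2.3, 0.8]
gripper_width: 0.476
```

Call:
jog_arm:
  plan:
    - {"x":0,"y":0,"z":0,"wx":0,"wy":0,"wz":-0.035}
    - {"x":0,"y":0,"z":0,"wx":0,"wy":0,"wz":-0.07}
    - {"x":0,"y":0,"z":0,"wx":0,"wy":0,"wz":-0.105}
    - {"x":0,"y":0,"z":0,"wx":0,"wy":0,"wz":-0.14}
    - {"x":0,"y":0,"z":0,"wx":0,"wy":0,"wz":-0.175}
    - {"x":0,"y":0,"z":0,"wx":0,"wy":0,"wz":-0.21}
    - {"x":0,"y":0,"z":0,"wx":0,"wy":0,"wz":-0.245}
    - {"x":0,"y":0,"z":0,"wx":0,"wy":0,"wz":-0.28}
    - {"x":0,"y":0,"z":0,"wx":0,"wy":0,"wz":-0.315}
    - {"x":0,"y":0,"z":0,"wx":0,"wy":0,"wz":-0.334}
    - {"x":0,"y":0,"z":0,"wx":0,"wy":0,"wz":-0.334}
    - {"x":0,"y":0,"z":0,"wx":0,"wy":0,"wz":-0.334}

```text
t: 9.32
eef_pos: [0.4728, -0.0496, 0.0838]
tool_rot: [0.0, -0.031, 1.0, -0.0]
contact_force: [-3.3, -0.8, 1.7]
gripper_width: 0.478
```

```bash
python3 - <<'E'
from h import *
s,p,r=state();print(s['t'],p,np.round(s['q'],3),s['contact_force'],s['torque'],np.degrees(np.arctan2(*r.as_matrix()[[1,0],0])))
E
```

```text
9.3167 [ 0.47279705 -0.04964651  0.0838072 ] [-0.019  0.365 -0.01   2.147  0.007  0.629  1.6  ] [-3.3211819  -0.760646    1.69163655] [0.42123084 0.70900061 0.04493673] -176.426216507985
```

Call:
jog_arm:
  plan:
    - {"x":0,"y":0,"z":0,"wx":0,"wy":0,"wz":0}
    - {"x":0,"y":0,"z":0,"wx":0,"wy":0,"wz":0}
    - {"x":0,"y":0,"z":0,"wx":0,"wy":0,"wz":0}
    - {"x":0,"y":0,"z":0,"wx":0,"wy":0,"wz":0}
    - {"x":0,"y":0,"z":0,"wx":0,"wy":0,"wz":0}
    - {"x":0,"y":0,"z":-0.2,"wx":0,"wy":0,"wz":0}
    - {"x":0,"y":0,"z":-0.4,"wx":0,"wy":0,"wz":0}
    - {"x":0,"y":0,"z":-0.6,"wx":0,"wy":0,"wz":0}
    - {"x":0,"y":0,"z":-0.8,"wx":0,"wy":0,"wz":0}
    - {"x":0,"y":0,"z":-1,"wx":0,"wy":0,"wz":0.04}
    - {"x":0,"y":0,"z":-1,"wx":0,"wy":0,"wz":0.08}
    - {"x":0,"y":0,"z":-1,"wx":0,"wy":0,"wz":0.12}
  hand: 1

```text
t: 10.32
eef_pos: [0.4745, -0.0496, 0.287]
tool_rot: [0.003, 0.159, 0.987, 0.0]
contact_force: [-1.1, -0.6, -0.8]
gripper_width: 1.001
```

Call:
jog_arm:
  plan:
    - {"x":0,"y":0,"z":0,"wx":0,"wy":0,"wz":0.37}
    - {"x":0,"y":0,"z":0,"wx":0,"wy":0,"wz":0.37}
    - {"x":0,"y":0,"z":0,"wx":0,"wy":0,"wz":0.37}
    - {"x":0,"y":0,"z":0,"wx":0,"wy":0,"wz":0.37}
    - {"x":0,"y":0,"z":0,"wx":0,"wy":0,"wz":0.37}
    - {"x":0,"y":0,"z":0,"wx":0,"wy":0,"wz":0.37}
    - {"x":0,"y":0,"z":0,"wx":0,"wy":0,"wz":0.37}
    - {"x":0,"y":0,"z":0,"wx":0,"wy":0,"wz":0.37}
    - {"x":0,"y":0,"z":0,"wx":0,"wy":0,"wz":0.37}
    - {"x":0,"y":0,"z":0,"wx":0,"wy":0,"wz":0.37}

```text
t: 11.15
eef_pos: [0.4745, -0.0496, 0.287]
tool_rot: [0.003, 0.677, 0.736, 0.002]
contact_force: [1.0, 0.2, -0.1]
gripper_width: 0.999
```

```bash
python3 look.py wrist w4.png window mark_4 port knob; python3 look.py top t4.png probe stand; python3 -c "
from h import *
print(go([.458,-.286,.297],np.radians(95.6)))
C=np.zeros((480,640,3),np.uint8);C[:]=cv2.imread('pics/w4.png');t=cv2.imread('pics/t4.png')[235:305,380:470];t=cv2.resize(t,None,fx=2.5,fy=2.5);C[:t.shape[0],640-t.shape[1]:]=t;cv2.imwrite('pics/c4.png',C)"
```

```text
11.15 [ 0.47451017 -0.04957389  0.28702512] [-0.113  0.086  0.092  1.953 -0.008  1.096  0.065] [-0.082  0.997 -0.001]
wrist window 0.62 [246.8 208.1] [ 0.4137 -0.0556  0.07  ]
wrist mark_4 0.68 [251.2 204.4] [ 0.4169 -0.0529  0.065 ]
wrist port 0.86 [312.3 144.7] [0.4689 0.0065 0.072 ]
wrist knob 0.6 [311.4 208.8] [ 0.4728 -0.0473  0.09  ]
11.4 [ 0.47455116 -0.04956647  0.287025  ] [-0.112  0.086  0.091  1.952 -0.008  1.096  0.073] [-0.091  0.996 -0.001]
top probe 0.6 [424.2 295.4] [ 0.3849 -0.2689  0.064 ]
top probe 0.52 [429.  263.4] [ 0.455  -0.2825  0.064 ]
top stand 0.62 [426.7 264.5] [ 0.4606 -0.2914  0.    ]
[array([-1.1699, -0.1882, -0.0504]), array([ 0.0021,  0.0003, -0.0025])]
```

View pics/c4.png

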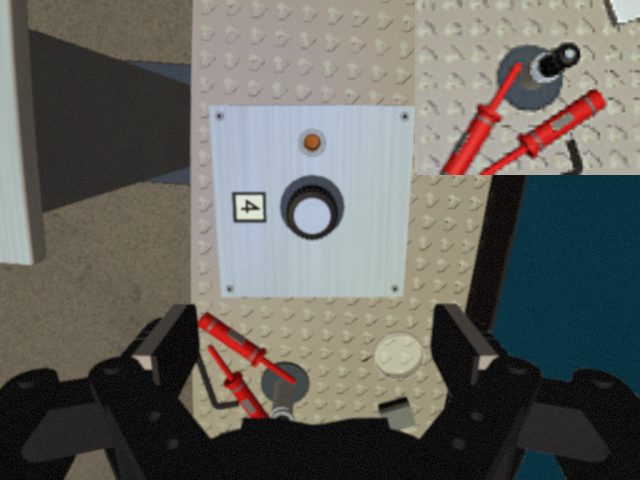

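The window at (250,207) now shows 4, and the probe still stands in its stand. On to the probe.

Call:
jog_arm:
  plan:
    - {"x":-0.95,"y":-0.19,"z":0,"wx":0.002,"wy":0,"wz":0}
    - {"x":-0.95,"y":-0.19,"z":0,"wx":0.002,"wy":0,"wz":0}
    - {"x":-0.95,"y":-0.19,"z":0,"wx":0.002,"wy":0,"wz":0}
    - {"x":-0.95,"y":-0.19,"z":0,"wx":0.002,"wy":0,"wz":0}
    - {"x":-0.95,"y":-0.19,"z":0,"wx":0.002,"wy":0,"wz":0}
    - {"x":-0.95,"y":-0.19,"z":0,"wx":0.002,"wy":0,"wz":0}

```text
t: 12.05
eef_pos: [0.4517, -0.2491, 0.2871]
tool_rot: [0.001, 0.678, 0.735, -0.001]
contact_force: [0.0, -0.5, -0.5]
gripper_width: 0.999
```

Call:
jog_arm:
  plan:
    - {"x":-0.22,"y":0,"z":0.25,"wx":0,"wy":0,"wz":0}
    - {"x":-0.22,"y":0,"z":0.25,"wx":0,"wy":0,"wz":0}
    - {"x":-0.22,"y":0,"z":0.25,"wx":0,"wy":0,"wz":0}
    - {"x":-0.22,"y":0,"z":0.25,"wx":0,"wy":0,"wz":0}

```text
t: 12.38
eef_pos: [0.4545, -0.2932, 0.2361]
tool_rot: [0.0, 0.678, 0.735, -0.002]
contact_force: [1.0, 0.2, 0.2]
gripper_width: 0.997
```

```bash
python3 look.py wrist w5.png probe stand; python3 -c "
from h import *
print(proj('wrist',[.459,-.286,.15]))
print(go([.459,-.286,.1],np.radians(95.6)))"
```

```text
12.3833 [ 0.4544618  -0.29319855  0.23613507] [ 0.21   0.254  0.294  1.888 -0.082  1.012  0.618] [-0.079  0.997 -0.003]
wrist probe 0.93 [251.3 186.9] [ 0.4035 -0.2719  0.064 ]
wrist probe 0.58 [289.3 155.6] [ 0.4323 -0.2449  0.064 ]
wrist stand 0.94 [320.7 198.7] [ 0.4622 -0.2879  0.    ]
[319.86001195 237.75883289]
[array([0.0314, 0.015 , 0.6909]), array([ 0.0005,  0.0012, -0.0048])]
```

View pics/w5.png

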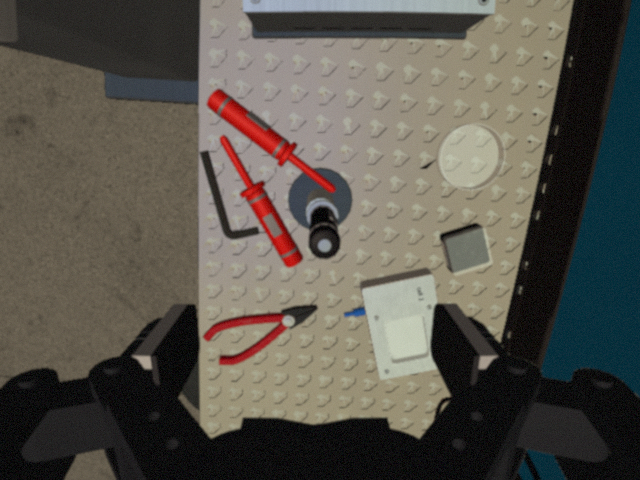

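The black probe's handle top is at (324,245) and the foot is at (320,197). Both reds lie flat, clear of the grasp.

```bash
python3 -c "
from h import *
P=atz('wrist',[324,245],.15);print(P,atz('wrist',[320,197],.005),atz('wrist',[322.5,207],.067))
P[2]=.1;print(go(P,np.radians(95.6)))"
```

```text
[ 0.46189386 -0.29033926  0.15      ] [ 0.46122466 -0.28550046  0.005     ] [ 0.46209989 -0.28306013  0.067     ]
[array([0.0086, 0.0276, 0.691 ]), array([ 0.0005,  0.0012, -0.0048])]
```

Call:
jog_arm:
  plan:
    - {"x":0.022,"y":0.03,"z":0.15,"wx":0,"wy":0.001,"wz":-0.005}
    - {"x":0.022,"y":0.03,"z":0.3,"wx":0,"wy":0.001,"wz":-0.005}
    - {"x":0.022,"y":0.03,"z":0.45,"wx":0,"wy":0.001,"wz":-0.005}
    - {"x":0.022,"y":0.03,"z":0.6,"wx":0,"wy":0.001,"wz":-0.005}
    - {"x":0.022,"y":0.03,"z":0.69,"wx":0,"wy":0.001,"wz":-0.005}
    - {"x":0.022,"y":0.03,"z":0.69,"wx":0,"wy":0.001,"wz":-0.005}
    - {"x":0.022,"y":0.03,"z":0.69,"wx":0,"wy":0.001,"wz":-0.005}

```text
t: 13.12
eef_pos: [0.4627, -0.2868, 0.1006]
tool_rot: [0.001, 0.671, 0.742, 0.0]
contact_force: [0.3, 0.5, 0.9]
gripper_width: 1.003
```

Call:
jog_arm:
  plan:
    - {"x":0,"y":0,"z":0,"wx":0,"wy":0,"wz":0}
    - {"x":0,"y":0,"z":0,"wx":0,"wy":0,"wz":0}
    - {"x":0,"y":0,"z":0,"wx":0,"wy":0,"wz":0}
    - {"x":0,"y":0,"z":0,"wx":0,"wy":0,"wz":0}
    - {"x":0,"y":0,"z":0,"wx":0,"wy":0,"wz":0}
    - {"x":0,"y":0,"z":0,"wx":0,"wy":0,"wz":0}
    - {"x":0,"y":0,"z":0,"wx":0,"wy":0,"wz":0}
    - {"x":0,"y":0,"z":0,"wx":0,"wy":0,"wz":0}
    - {"x":0,"y":0,"z":0,"wx":0,"wy":0,"wz":0}
    - {"x":0,"y":0,"z":0,"wx":0,"wy":0,"wz":0}
  hand: -1
  grip_force: 40

```text
t: 13.95
eef_pos: [0.4622, -0.2869, 0.101]
tool_rot: [0.0, 0.671, 0.741, 0.0]
contact_force: [-2.8, 0.2, 6.5]
gripper_width: 0.222
```

```bash
python3 -c "
from h import *
s,p,r=state();print(s['t'],p,s['contact_force'],r.as_matrix().round(4),s['gripper_width'])
im=snap('wrist','w6.png');b=snap('scene','s6.png')[150:330,330:560]
b=cv2.resize(b,(0,0),fx=1.5,fy=1.5);im=im.copy();im[:270,:345]=b;cv2.imwrite('pics/c6.png',im[:,:,::-1])"
```

```text
13.95 [ 0.46220306 -0.28690731  0.10095682] [-2.8114592   0.21513169  6.52572007] [[-9.95e-02  9.95e-01  8.00e-04]
 [ 9.95e-01  9.95e-02  1.00e-04]
 [ 1.00e-04  8.00e-04 -1.00e+00]] 0.22230810874504522
```

View pics/c6.png

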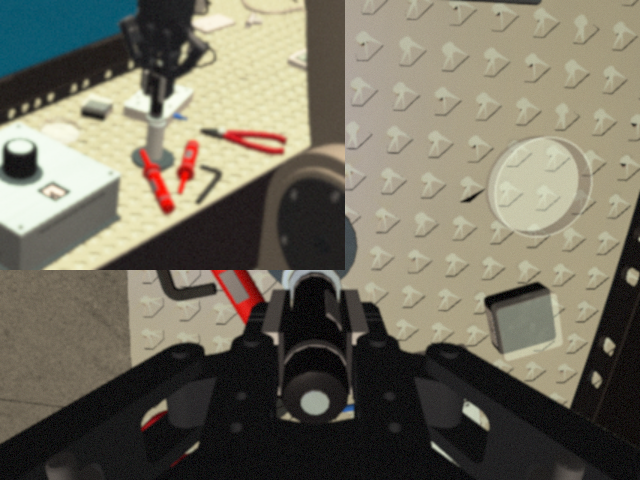

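Gripped upright: the handle is between the pads at (315,330) and the collar is still on the stand. Lifting.

Call:
jog_arm:
  plan:
    - {"x":0,"y":0,"z":-0.1,"wx":0,"wy":0,"wz":0}
    - {"x":0,"y":0,"z":-0.2,"wx":0,"wy":0,"wz":0}
    - {"x":0,"y":0,"z":-0.3,"wx":0,"wy":0,"wz":0}
    - {"x":0,"y":0,"z":-0.4,"wx":0,"wy":0,"wz":0}
    - {"x":0,"y":0,"z":-0.5,"wx":0,"wy":0,"wz":0}
    - {"x":0,"y":0,"z":-0.65,"wx":0,"wy":0,"wz":0}
    - {"x":0,"y":0,"z":-0.65,"wx":0,"wy":0,"wz":0}
    - {"x":0,"y":0,"z":-0.65,"wx":0,"wy":0,"wz":0}

```text
t: 14.72
eef_pos: [0.4631, -0.2874, 0.2324]
tool_rot: [0.002, 0.671, 0.741, 0.001]
contact_force: [0.0, -0.1, -1.8]
gripper_width: 0.218
```

Call:
jog_arm:
  plan:
    - {"x":0.1,"y":0,"z":0,"wx":0,"wy":0,"wz":0}
    - {"x":0.22,"y":0,"z":0,"wx":0,"wy":0,"wz":0}
    - {"x":0.36,"y":0,"z":0,"wx":0,"wy":0,"wz":0}
    - {"x":0.5,"y":0,"z":0,"wx":0,"wy":0,"wz":0}
    - {"x":0.64,"y":0,"z":0,"wx":0,"wy":0,"wz":0}
    - {"x":0.78,"y":0,"z":0,"wx":0,"wy":0,"wz":0}
    - {"x":0.9,"y":0,"z":0,"wx":0,"wy":0,"wz":0}
    - {"x":1,"y":0,"z":0,"wx":0,"wy":0,"wz":0}
    - {"x":1,"y":0,"z":0,"wx":0,"wy":0,"wz":0}

```text
t: 15.47
eef_pos: [0.4421, -0.0839, 0.2307]
tool_rot: [0.0, 0.669, 0.743, 0.001]
contact_force: [0.3, 0.4, -1.2]
gripper_width: 0.224
```

```bash
python3 -c "
from h import *
s,p,r=state();print(s['t'],p,s['contact_force'],s['gripper_width'],np.round(s['q'],2))
im=snap('wrist','w7.png')
for n in('probe','probe_tip','port'):
  for d in finder.place_of('wrist',n)[:3]: print(n,d,atz('wrist',d['location'],.072 if n=='port' else p[2]-.037-(n!='probe')*.052))
print(go([.467,.009,.235]))"
```

```text
15.4667 [ 0.44212872 -0.0839091   0.23067896] [ 0.28049056  0.41632535 -1.16997088] 0.22399176681487049 [-0.09  0.1   0.15  2.08 -0.02  0.96  0.17]
probe {'location': [316.8, 282.0], 'confidence': 0.9} [ 0.44384633 -0.08994591  0.19367896]
probe_tip {'location': [312.7, 252.7], 'confidence': 0.62} [ 0.44208296 -0.09264152  0.14167896]
probe_tip {'location': [225.4, 346.9], 'confidence': 0.48} [ 0.39079571 -0.16358644  0.14167896]
port {'location': [363.9, 101.2], 'confidence': 0.72} [0.47017158 0.00319819 0.072     ]
port {'location': [354.2, 170.5], 'confidence': 0.54} [ 0.46923336 -0.0472316   0.072     ]
[array([ 0.4765,  0.1687, -0.0182])]
```

View pics/w7.png

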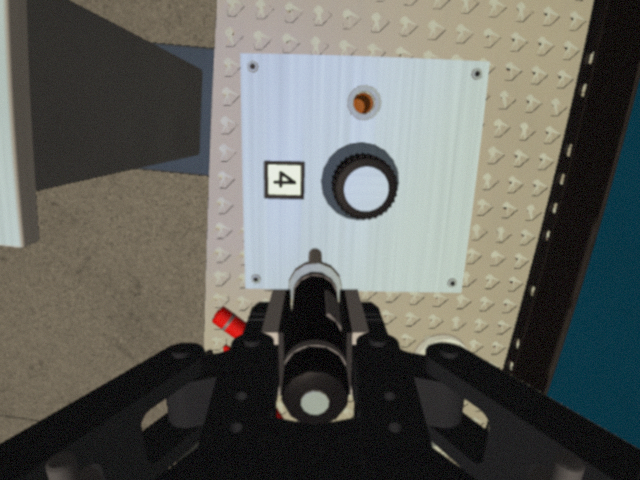

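The port is at (364,102), the window with 4 at (285,180), and the probe hangs upright with its tip at about (314,252). The knob axis by touch is (0.4733, -0.0496), which puts the port at about (0.468, 0.008). I'll check the camera bias against the knob.

```bash
python3 -c "
from h import *
s,p,r=state()
print('knobtop',atz('wrist',[365,188],.108),'pred px',proj('wrist',[.4733,-.0496,.108]))
print('port',atz('wrist',[364,102],.072),'pred',proj('wrist',[.468,.008,.072]))
X=r.as_matrix()[:,0]
for o in(-.004,0,.004):
  for h in(.049,-.034,-.089): print(o,h,proj('wrist',p+X*o+[0,0,h]))
c=cams.get_calibration('wrist');E=np.array(c['extrinsics']);print(-E[:3,:3].T@E[:3,3]-p,E[2,:3])
Y=r.as_matrix()
print(go([.468,.008,.182],np.radians(95.6)))"
```

```text
knobtop [ 0.47389625 -0.05492105  0.108     ] pred px [365.1489976  180.04310158]
port [0.47031418 0.00265257 0.072     ] pred [361.76001444  93.99506084]
-0.004 0.049 [315.48492326 402.32769248]
-0.004 -0.034 [314.55481376 287.80747525]
-0.004 -0.089 [314.27415627 253.11242827]
0 0.049 [315.48153566 390.2522653 ]
0 -0.034 [314.54671088 280.00353661]
0 -0.089 [314.26658001 246.85394396]
0.004 0.049 [315.47797023 377.87588635]
0.004 -0.034 [314.53851837 272.10327754]
0.004 -0.089 [314.25894875 240.53826334]
[-0.007278    0.06873778  0.141735  ] [ 0.03000009 -0.27126315 -0.96203758]
[array([0.4715, 0.1724, 0.2468]), array([0.0009, 0.0005, 0.0003])]
```

Call:
jog_arm:
  plan:
    - {"x":0.12,"y":0.04,"z":0,"wx":0,"wy":0,"wz":0}
    - {"x":0.25,"y":0.09,"z":0,"wx":0,"wy":0,"wz":0}
    - {"x":0.38,"y":0.13,"z":0,"wx":0,"wy":0,"wz":0}
    - {"x":0.47,"y":0.172,"z":0,"wx":0,"wy":0,"wz":0}
    - {"x":0.47,"y":0.172,"z":0.06,"wx":0.001,"wy":0,"wz":0}
    - {"x":0.47,"y":0.172,"z":0.15,"wx":0.001,"wy":0,"wz":0}
    - {"x":0.47,"y":0.172,"z":0.24,"wx":0.001,"wy":0,"wz":0}
    - {"x":0.47,"y":0.172,"z":0.28,"wx":0.001,"wy":0,"wz":0}
    - {"x":0.47,"y":0.172,"z":0.28,"wx":0.001,"wy":0,"wz":0}
    - {"x":0.47,"y":0.172,"z":0.28,"wx":0.001,"wy":0,"wz":0}

```text
t: 16.5
eef_pos: [0.4679, 0.0068, 0.1752]
tool_rot: [0.0, 0.672, 0.741, -0.001]
contact_force: [0.6, 0.3, -1.1]
gripper_width: 0.222
```

```bash
python3 -c "
from h import *
s,p,r=state();print(s['t'],p,s['contact_force'],s['gripper_width'],r.as_matrix()[:,2])
im=snap('wrist','w8.png');b=snap('scene','s8.png')
for P in([.468,.008,.072],p+[0,0,-.089],p+[0,0,-.037]): print(proj('wrist',P),proj('scene',P))
A=cv2.resize(im[200:330,240:400],(0,0),fx=3.5,fy=3.5,interpolation=2);B=cv2.resize(b[235:305,285:345],(0,0),fx=4,fy=4,interpolation=2)
C=np.zeros((460,800,3),np.uint8);C[:455,:560]=A;C[:280,560:800]=B;cv2.imwrite('pics/c8.png',C[:,:,::-1])"
```

```text
16.5 [0.46789608 0.00676107 0.17515778] [ 0.55861783  0.31843234 -1.10167655] 0.2220864056326157 [-0.00104539 -0.00207724 -0.9999973 ]
[313.58190836 238.91506503] [319.80041843 275.44476335]
[313.19550923 247.02690239] [320.36571909 268.72133674]
[312.98608572 277.77471454] [320.3677671  244.04550945]
```

View pics/c8.png

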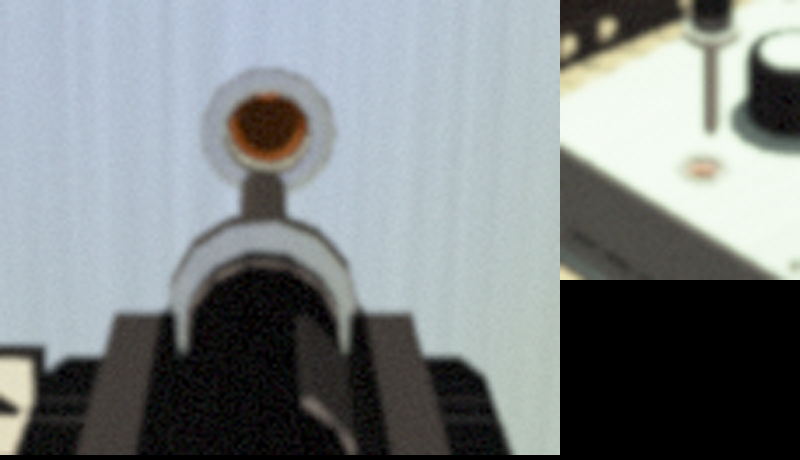

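```bash
python3 -c "
from h import *
s,p,r=state()
port=np.array([.468,.008,.072])
J=[];base={}
for c in('wrist','scene'):
  b=proj(c,port+[0,0,.014]); J.append(np.stack([(proj(c,port+[0,0,.014]+d)-b)/.001 for d in np.eye(3)*.001],1)); base[c]=b-proj(c,port)
J=np.vstack(J);print((J*.001).round(2))
for wr in([-1.4,13.5],[-1.4,16.]):
  e=np.r_[np.array(wr)-base['wrist'],np.array([2.25,-9.5])-base['scene']]
  sol=np.linalg.lstsq(J,e,rcond=None);print(sol[0]+[0,0,.014],J@sol[0]-e)
"
```

```text
[[ 1.63  0.16 -0.  ]
 [ 0.15 -1.56  0.46]
 [-0.35 -0.43 -0.  ]
 [-0.24  0.19 -0.46]]
[-0.00058982 -0.00336847  0.01913223] [-0.11965595  0.17485266 -0.59955963  0.17583883]
[-0.00036365 -0.00495286  0.01873465] [ 0.00050845 -0.00074299  0.00254768 -0.00074718]
```

The port ring centre is at crop (269,131), wrist (317,237). The tip is at crop (264,178), wrist (315,251). The wrist and scene views together put the tip about 4 mm short in y and 0.5 mm in x. I correct that and go lower.

Call:
jog_arm:
  plan:
    - {"x":0.02,"y":0.005,"z":0,"wx":0,"wy":0,"wz":0}
    - {"x":0.02,"y":0.005,"z":0.02,"wx":0,"wy":0,"wz":0}
    - {"x":0.02,"y":0.005,"z":0.05,"wx":0,"wy":0,"wz":0}
    - {"x":0.02,"y":0.005,"z":0.05,"wx":0,"wy":0,"wz":0}
    - {"x":0.02,"y":0.005,"z":0.05,"wx":0,"wy":0,"wz":0}

```text
t: 17.02
eef_pos: [0.4689, 0.0113, 0.1657]
tool_rot: [0.001, 0.672, 0.741, -0.001]
contact_force: [-0.2, 0.2, -0.7]
gripper_width: 0.22
```

```bash
python3 -c "
from h import *
s,p,r=state();print(s['t'],p,s['contact_force'],s['gripper_width'],r.as_matrix()[:,2])
im=snap('wrist','w9.png');b=snap('scene','s9.png')
for P in([.468,.008,.072],p+[0,-.003,-.089],p+[0,-.003,-.037]): print(proj('wrist',P),proj('scene',P))
A=cv2.resize(im[200:300,260:370],(0,0),fx=5,fy=5,interpolation=2);B=cv2.resize(b[235:305,295:342],(0,0),fx=5,fy=5,interpolation=2)
C=np.zeros((500,800,3),np.uint8);C[:500,:550]=A;C[:350,555:790]=B;cv2.imwrite('pics/c9.png',C[:,:,::-1])"
```

```text
17.0167 [0.46891004 0.0112832  0.16574085] [-0.17884028  0.24161252 -0.67267446] 0.21980895157026523 [ 3.99082402e-04 -1.74861815e-03 -9.99998392e-01]
[312.09307922 249.3233756 ] [319.80041843 275.44476335]
[313.57789536 251.28775255] [319.360862   273.11300326]
[313.44407949 283.1312203 ] [319.33732449 248.65989708]
```

View pics/c9.png

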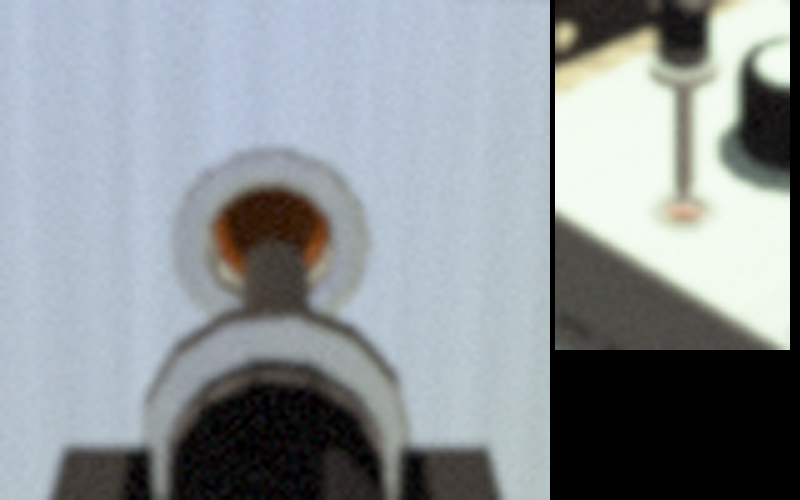

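The ring centre is at crop (271,236) and the rod end at (275,241). The residual is about +0.5 mm in x and −1.2 mm in y. I correct it, use a soft grip and go down slowly.

Call:
jog_arm:
  plan:
    - {"x":0.0065,"y":-0.0025,"z":0,"wx":0,"wy":0,"wz":0}
    - {"x":0.0065,"y":-0.0025,"z":0.01,"wx":0,"wy":0,"wz":0}
    - {"x":0.0065,"y":-0.0025,"z":0.02,"wx":0,"wy":0,"wz":0}
    - {"x":0.0065,"y":-0.0025,"z":0.03,"wx":0,"wy":0,"wz":0}
    - {"x":0.0065,"y":-0.0025,"z":0.04,"wx":0,"wy":0,"wz":0}
    - {"x":0.0065,"y":-0.0025,"z":0.05,"wx":0,"wy":0,"wz":0}
    - {"x":0.0065,"y":-0.0025,"z":0.06,"wx":0,"wy":0,"wz":0}
    - {"x":0.0065,"y":-0.0025,"z":0.07,"wx":0,"wy":0,"wz":0}
    - {"x":0.0065,"y":-0.0025,"z":0.075,"wx":0,"wy":0,"wz":0}
    - {"x":0.0065,"y":-0.0025,"z":0.075,"wx":0,"wy":0,"wz":0}
  grip_force: 20

```text
t: 17.95
eef_pos: [0.4685, 0.0125, 0.1508]
tool_rot: [0.001, 0.672, 0.741, -0.0]
contact_force: [-0.2, -0.6, -1.6]
gripper_width: 0.226
```

```bash
python3 -c "
from h import *
s,p,r=state();print(s['t'],p,s['contact_force'],s['torque'],s['gripper_width'])"
```

```text
17.95 [0.4684696  0.01245493 0.15078614] [-0.22121498 -0.62675673 -1.63665013] [ 0.00084443 -0.00307953 -0.00126333] 0.22587493923341365
```

Call:
jog_arm:
  plan:
    - {"x":0,"y":0,"z":0.008,"wx":0,"wy":0,"wz":0}
    - {"x":0,"y":0,"z":0.016,"wx":0,"wy":0,"wz":0}
    - {"x":0,"y":0,"z":0.024,"wx":0,"wy":0,"wz":0}
    - {"x":0,"y":0,"z":0.032,"wx":0,"wy":0,"wz":0}
    - {"x":0,"y":0,"z":0.04,"wx":0,"wy":0,"wz":0}
    - {"x":0,"y":0,"z":0.045,"wx":0,"wy":0,"wz":0}
    - {"x":0,"y":0,"z":0.045,"wx":0,"wy":0,"wz":0}

```text
t: 18.53
eef_pos: [0.4683, 0.0124, 0.1415]
tool_rot: [0.001, 0.672, 0.741, -0.001]
contact_force: [-0.5, -0.2, -1.3]
gripper_width: 0.222
```

Call:
jog_arm:
  plan:
    - {"x":0,"y":0,"z":0.015,"wx":0,"wy":0,"wz":0}
    - {"x":0,"y":0,"z":0.03,"wx":0,"wy":0,"wz":0}
    - {"x":0,"y":0,"z":0.045,"wx":0,"wy":0,"wz":0}
    - {"x":0,"y":0,"z":0.06,"wx":0,"wy":0,"wz":0}
    - {"x":0,"y":0,"z":0.075,"wx":0,"wy":0,"wz":0}
    - {"x":0,"y":0,"z":0.09,"wx":0,"wy":0,"wz":0}
    - {"x":0,"y":0,"z":0.105,"wx":0,"wy":0,"wz":0}
    - {"x":0,"y":0,"z":0.12,"wx":0,"wy":0,"wz":0}
    - {"x":0,"y":0,"z":0.135,"wx":0,"wy":0,"wz":0}
    - {"x":0,"y":0,"z":0.135,"wx":0,"wy":0,"wz":0}

```text
t: 19.37
eef_pos: [0.4679, 0.0123, 0.1139]
tool_rot: [0.0, 0.672, 0.741, -0.001]
contact_force: [-0.1, 0.5, -1.7]
gripper_width: 0.226
```

```bash
python3 -c "
from h import *
s,p,r=state();print(s['t'],p,s['contact_force'],s['torque'],s['gripper_width'])"
```

```text
19.3667 [0.46792929 0.01233023 0.11390342] [-0.06054767  0.5195194  -1.67373775] [0.01447971 0.00956045 0.01673571] 0.22647965851334298
```

Call:
jog_arm:
  plan:
    - {"x":0,"y":0,"z":0.006,"wx":0,"wy":0,"wz":0}
    - {"x":0,"y":0,"z":0.012,"wx":0,"wy":0,"wz":0}
    - {"x":0,"y":0,"z":0.018,"wx":0,"wy":0,"wz":0}
    - {"x":0,"y":0,"z":0.024,"wx":0,"wy":0,"wz":0}
    - {"x":0,"y":0,"z":0.027,"wx":0,"wy":0,"wz":0}
    - {"x":0,"y":0,"z":0.027,"wx":0,"wy":0,"wz":0}

```text
t: 19.87
eef_pos: [0.4681, 0.0124, 0.1089]
tool_rot: [0.0, 0.672, 0.741, -0.001]
contact_force: [-1.6, -0.2, 4.6]
gripper_width: 0.22
```

The collar touches at TCP z 0.1089, where 0.109 was expected. Release and retreat.

Call:
jog_arm:
  plan:
    - {"x":0,"y":0,"z":0,"wx":0,"wy":0,"wz":0}
    - {"x":0,"y":0,"z":0,"wx":0,"wy":0,"wz":0}
    - {"x":0,"y":0,"z":0,"wx":0,"wy":0,"wz":0}
    - {"x":0,"y":0,"z":0,"wx":0,"wy":0,"wz":0}
    - {"x":0,"y":0,"z":0,"wx":0,"wy":0,"wz":0}
    - {"x":0,"y":0,"z":0,"wx":0,"wy":0,"wz":0}
    - {"x":0,"y":0,"z":-0.15,"wx":0,"wy":0,"wz":0}
    - {"x":0,"y":0,"z":-0.35,"wx":0,"wy":0,"wz":0}
    - {"x":0,"y":0,"z":-0.55,"wx":0,"wy":0,"wz":0}
    - {"x":0,"y":0,"z":-0.7,"wx":0,"wy":0,"wz":0}
    - {"x":0,"y":0,"z":-0.7,"wx":0,"wy":0,"wz":0}
    - {"x":0,"y":0,"z":-0.7,"wx":0,"wy":0,"wz":0}
  hand: 1

```text
t: 20.87
eef_pos: [0.4692, 0.0128, 0.2506]
tool_rot: [0.002, 0.672, 0.741, 0.001]
contact_force: [-0.4, -0.4, -0.4]
gripper_width: 0.996
```

Call:
jog_arm:
  plan:
    - {"x":-0.2,"y":0,"z":-0.2,"wx":0,"wy":0,"wz":0}
    - {"x":-0.4,"y":0,"z":-0.2,"wx":0,"wy":0,"wz":0}
    - {"x":-0.4,"y":0,"z":-0.2,"wx":0,"wy":0,"wz":0}
    - {"x":-0.4,"y":0,"z":-0.2,"wx":0,"wy":0,"wz":0}

```text
t: 21.2
eef_pos: [0.4765, -0.0707, 0.2901]
tool_rot: [0.002, 0.674, 0.739, 0.0]
contact_force: [0.1, 0.3, -0.5]
gripper_width: 0.995
```

```bash
python3 look.py wrist w10.png probe window mark_4 knob; python3 - <<'E'
from h import *
snap('scene','s10.png')
for n in('probe','knob','mark_4','window'):
  for d in finder.place_of('scene',n)[:3]: print(n,round(d['confidence'],2),d['location'])
print(proj('scene',[.468,.009,.072]),proj('scene',[.468,.009,.158]))
print([d for d in finder.find_in('scene','probe')][:3])
im=cv2.imread('pics/w10.png');cv2.imwrite('pics/c10.png',np.hstack([im,cv2.resize(cv2.imread('pics/s10.png')[190:310,270:370],(160,480*160//160))])[:, :800])
E
```

```text
21.2 [ 0.47653978 -0.07068919  0.29006525] [-0.12   0.093  0.147  1.94  -0.013  1.108  0.123] [-0.091  0.996 -0.002]
wrist probe 0.94 [229.8 358.8] [ 0.402  -0.2394  0.064 ]
wrist probe 0.89 [261.1 338.7] [ 0.434  -0.2119  0.064 ]
wrist probe 0.63 [312.4 116.9] [0.4665 0.0131 0.064 ]
wrist window 0.95 [248.  181.6] [ 0.4133 -0.0484  0.07  ]
wrist window 0.43 [398.1 338.9] [ 0.5749 -0.1944  0.07  ]
wrist mark_4 0.81 [249.3 182.1] [ 0.4138 -0.0492  0.065 ]
wrist knob 0.75 [311.7 183.6] [ 0.4716 -0.0417  0.09  ]
probe 0.93 [318.7, 273.0]
probe 0.87 [452.2, 264.2]
probe 0.6 [433.7, 264.6]
knob 0.75 [345.6, 252.0]
knob 0.72 [369.6, 240.3]
mark_4 0.73 [362.6, 282.3]
window 0.75 [362.7, 275.0]
[319.37333702 275.64042181] [319.33427392 234.67937513]
[{'bbox': [424.5, 251.6, 20.8, 40.4], 'confidence': 0.89}, {'bbox': [447.2, 240.7, 15.6, 38.3], 'confidence': 0.77}, {'bbox': [316.2, 235.1, 12.9, 44.9], 'confidence': 0.66}]
```

```bash
python3 -c "
from h import *
print(bot.hand_in()); print(monitor.get_obs()['t'])"
```

```text
the job is handed in; nothing more can be done
None
the job is handed in; nothing more can be done
```

I turned the changer three clicks counterclockwise from 1 to 4, moved the black dip probe from its stand into the port above vial 4, released it, and handed the job in at about 21 s. The hand-in reports no verdict, so these are my own last checks:

- **Dial:** after the turn, the picture showed 4 in the window. In the last wrist picture the network placed the numeral about 1 mm from the window centre.
- **Insertion:** the probe went down without measurable side or upward force. Contact came at tool height 0.1089 m, against 0.109 m expected for the collar seated on the port, with about 5 N upward at the wrist.
- **After release:** the networks found the probe standing at the port, from the scene and wrist cameras. Its scene outline runs from about port height to handle-top height, but its centre is about 3 px right of my prediction, while the origin the scene network gave is within 3 px of it. I took that as network scatter.
- **Hand:** it was open and raised clear of everything.
- **Not checked:** I had used all 12 pictures, so I could not look at the final pose myself. The probe's final tilt and how flat the collar sits are inferred from the force and height, not seen.
- **Other objects:** the two red look-alikes fell over by themselves early on, before the arm was near them. I left them where they lay. I saw no listed loose object moved, but I did not measure them again at the end.

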